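Put the wooden wheels back in their display baskets

TASK

Pick the four loose wooden wheels out of the row of wooden bits and lay each one down flat in the wire basket whose fixed sample wheel is the same size, centred on the round felt pad. One wheel to each basket; set them down, do not drop them from a height, and leave the square block and the bobbin standing where they are.

Things in the scene. Friction and masses are not known exactly. Their poses are not given: they have to be found in the camera images.
- wheel_smallest: Loose toy wheel of plain pale wood, a flat disc 26 mm across and 18 mm thick with an 8 mm axle hole, lying flat on the counter. Origin: centre of its underside; z is the disc's axis, up.
- wheel_small: Loose toy wheel of plain pale wood, a flat disc 38 mm across and 18 mm thick with an 8 mm axle hole, lying flat on the counter. Origin: centre of its underside; z is the disc's axis, up.
- wheel_large: Loose toy wheel of plain pale wood, a flat disc 50 mm across and 18 mm thick with an 8 mm axle hole, lying flat on the counter. Origin: centre of its underside; z is the disc's axis, up.
- wheel_largest: Loose toy wheel of plain pale wood, a flat disc 62 mm across and 18 mm thick with an 8 mm axle hole, lying flat on the counter. Origin: centre of its underside; z is the disc's axis, up.
- basket_smallest: Fixed square wire basket on a white board, with a fixed 26 mm sample wheel (18 mm thick) on a tongue outside its far side: home of the wheel of that size. Inside 140 x 140 mm; walls 4 mm, rim 30 mm and floor 8 mm above the counter; flush grey felt pad 70 mm across mid-floor. Origin: under the pad's centre, at counter height; x points to the sample (centre 110 mm out, top 26 mm up), z up; yaw within 0.15 rad of the world's.
- basket_small: Fixed square wire basket on a white board, with a fixed 38 mm sample wheel (18 mm thick) on a tongue outside its far side: home of the wheel of that size. Inside 140 x 140 mm; walls 4 mm, rim 30 mm and floor 8 mm above the counter; flush grey felt pad 70 mm across mid-floor. Origin: under the pad's centre, at counter height; x points to the sample (centre 110 mm out, top 26 mm up), z up; yaw within 0.15 rad of the world's.
- basket_large: Fixed square wire basket on a white board, with a fixed 50 mm sample wheel (18 mm thick) on a tongue outside its far side: home of the wheel of that size. Inside 140 x 140 mm; walls 4 mm, rim 30 mm and floor 8 mm above the counter; flush grey felt pad 70 mm across mid-floor. Origin: under the pad's centre, at counter height; x points to the sample (centre 110 mm out, top 26 mm up), z up; yaw within 0.15 rad of the world's.
- basket_largest: Fixed square wire basket on a white board, with a fixed 62 mm sample wheel (18 mm thick) on a tongue outside its far side: home of the wheel of that size. Inside 140 x 140 mm; walls 4 mm, rim 30 mm and floor 8 mm above the counter; flush grey felt pad 70 mm across mid-floor. Origin: under the pad's centre, at counter height; x points to the sample (centre 110 mm out, top 26 mm up), z up; yaw within 0.15 rad of the world's.
- block: Loose bystander, not a wheel: plain pale wooden block 40 x 40 mm, 24 mm high. Origin: centre of its underside, z up.
- bobbin: Loose bystander, not a wheel: upright wooden bobbin, 36 mm across its flanges, 18 mm at the waist, 44 mm high. Origin: centre of its underside, z up.
Mind the look-alikes: they are no part of the job. Leave any blue or orange look-alike of the wheel_largest alone.

How it is judged:
By the outcome, as a careful person would: the job done as asked, in the order asked, and still so for the second after the job is handed in, with the robot touching nothing.
It also fails if it takes over 77 s, if anything falls off the work surface, if the arm or the gripper's body presses on something with over 40 N, if the wrist force passes 120 N, or if a joint passes its speed limit or range.

ROBOT

A 7-joint arm with a two-finger parallel gripper is mounted at the origin on the work surface. World frame = base frame: x ahead of the robot, y to its left, z up, the work surface at z = 0. Lengths are in m, angles in rad, forces in N, time in s.
With the tool pointing down it reaches from about 0.4 to 0.875 m from the base axis. Payload 19.3 kg.
Tool frame: the origin (TCP) lies midway between the tips of the shut fingers; the grasp point (between the pads) lies 19 mm behind it; z points along the fingers, y is the line along which they close (so a half turn about z gives the same grasp; the last joint's range is limited). The gripper opens to 85 mm and grips with 20 to 120 N. Pads are 22 mm wide; open, the fingers measure 114 mm over their backs; the gripper's body (76 mm by 85 mm) begins 54 mm behind the grasp point. The pads swing forward as they close: fully open they stand 13 mm farther back than shut.
Start: joints at [1.276, 0.521, -0.036, 1.599, 0.021, 1.021, -0.113], TCP at [0.139, -0.609, 0.231] pointing down, gripper open.
Joint ranges: [-2.91, 2.91], [-0.3, 2.13], [-1.5, 1.42], [0.17, 2.43], [-1.26, 4.41], [0.16, 1.93], [-2.52, 2.52]. Speed limits (rad/s): [1.89, 1.89, 2.39, 2.39, 3.01, 3.01, 3.01].

INTERFACE

Orientations are given as [roll, pitch, yaw] about the fixed x, y, z axes, in that order (R = Rz(yaw) Ry(pitch) Rx(roll)).
In Python, from workcell import telemetry, grab_frame, calibration, bot, outline_of, landmark_of gives the robot as it stands. The module is installed in compiled form; this text tells all that it offers.
- The arm moves only by the shell command python3 -m inch 'ROWS' [FORCE]. ROWS is JSON, a list of rows, each a list of 7 numbers: the shift along the tool's x, y, z in m, then the turn, a rotation vector about the tool's x, y, z in rad, then the closure, from 0 (fully open) to 1 (shut). A call has 1 to 5 rows; each row shifts and turns the commanded pose from where the row before left it, along the tool's axes as they then stand; what a row does not reach is not made up. A row lasts 1/10 s, in which the tool goes at most 50 mm and 8.59 degrees, less where a joint would pass 70% of its speed; a pose out of reach is approached as far as the arm can. A call is refused whole if a number of a shift passes 0.05 or a number of a turn 0.15, either way. A call with a gripper value outside its range is refused whole. The fingers move at their own pace and stop on an object; FORCE is the grip in N (left out, the last holds). Time passes only in rows, so rows that do not move let the fingers close. It gives the time, the measured TCP pose, the force, the opening and the grip force at its end, in the units of the state.
- telemetry.observe(): the state, without advancing time (a new reading comes with each control period).
- grab_frame(name): name is "side" or "top"; returns the picture (384x512x3 uint8, red, green, blue); there is no depth.
- calibration(name): a dict with "fovy" (degrees; the focal length in pixels is half the picture's height over the tangent of half this angle, whatever the lens; pixels are square), "cx", "cy" (the principal point, pixels), "pose" (4x4, takes a point from camera to world coordinates). Camera axes: x right, y down, z forward; pixel columns grow to the right and rows downward; lengths in m; the calibration is good to about 2 mm. A picture is of the moment at which its call begins. calibration takes no time and is no camera call.
- bot.job_done(): hands the job in; it is judged then, once.
Trained networks look in the newest picture that a camera, given by its name, has taken for a name from the list of things; names that differ only in an ending like _2 or _b are one class to them, and where a whole thing is asked for, a point or a joint stands for the part that bears it (a point fixed in the world has none). Each returns a list of dicts, best first, with "score" (0 to 1); they miss things now and then, are a little off and sometimes report something else, mostly with a low value. They report only what shows in the picture. A call takes as long as a camera call. They do not tell look-alikes from the thing itself.
- outline_of(label, camera): "region" (384x512 bool, what is visible of it) and "rect" ([left, top, right, bottom] in pixels, round what is visible of it).
- landmark_of(label, camera): "xy" ([column, row] in pixels: a listed point, or the origin of a listed thing).
The state is a dict: "clock": time; "qpos": joint angles; "qd": joint speeds; "joint_efforts": joint torques, N m; "position": TCP position; "tool_rot": TCP orientation; "force": force on the tool from outside, world axes, zero at the start; "moment": the same for the moment, N m; "grip_width": finger opening in m; "finger_force": force on a finger pad.
Only numpy, scipy, OpenCV 4.12 (cv2) and the standard library are available. Lean on these libraries where they do the work, as an engineer would, in place of code of your own. Each camera call takes 0.05 s, during which the arm holds its last target. There are 200 camera calls.

## Working session

There is one attempt and no reset: what is moved stays moved. The work goes in short steps, Python scripts to look and compute and a shell command to move; the robot and the scene stay as the last step left them, time stands still between calls to the robot, and variables do not carry over. Pictures are saved under pics/ and viewed, at most 14 in all, crops included, and the job is handed in when it is done.

```bash
mkdir -p pics; python3 - <<'E'
from workcell import telemetry, grab_frame, calibration
import cv2
s=telemetry.observe(); print(s['clock'],s['position'],s['tool_rot'],s['grip_width'])
for n in('side','top'):
    f=grab_frame(n); c=calibration(n); print(n,c['fovy'],c['cx'],c['cy'],c['pose'])
    cv2.imwrite(f'pics/{n}0.png',cv2.cvtColor(f,cv2.COLOR_RGB2BGR))
E
```

```text
0.0 [ 0.13920997 -0.60895225  0.2307099 ] [-3.14044984e+00  7.38124683e-05  2.24812050e-01] 0.08568077975580218
side 44.40285445482384 256.8400628605901 180.88155405996727 [[ 0.9860166  -0.08122599  0.14551152  0.31163228]
 [-0.16575342 -0.56832875  0.80593315 -0.90861358]
 [ 0.01723566 -0.81878249 -0.57384507  0.71672472]
 [ 0.          0.          0.          1.        ]]
top 55.80326385752763 251.59953888002886 195.07810233850432 [[-0.01341625 -0.99333537  0.11447636  0.35732473]
 [-0.9996929   0.01571073  0.01916461  0.0239067 ]
 [-0.02083539 -0.11418409 -0.9932411   0.99041306]
 [ 0.          0.          0.          1.        ]]
```

View pics/top0.png

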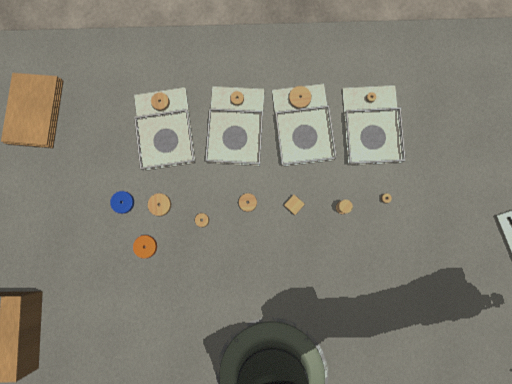

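View pics/side0.png

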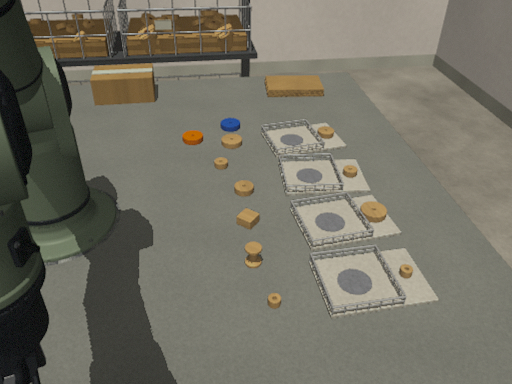

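The top view shows pale wheels at (159,205), (201,220), (248,202) and (386,198). The block is at (293,204) and the bobbin at (344,206). The blue disc at (122,202) and the orange one at (145,247) are look-alikes to leave. The baskets' pads are at (166,140), (235,138), (305,137) and (373,137), with samples above each. I'll measure next.

```bash
cat > h.py <<'E'
import numpy as np,cv2
from workcell import telemetry, grab_frame, calibration, outline_of, landmark_of
def ray(n,uv,z):
    c=calibration(n);f=192/np.tan(np.radians(c['fovy'])/2);P=c['pose']
    d=P[:3,:3]@np.array([(uv[0]-c['cx'])/f,(uv[1]-c['cy'])/f,1.]);o=P[:3,3]
    return (o+d*(z-o[2])/d[2])[:2]
E
python3 - <<'E'
from h import *
np.set_printoptions(precision=4,suppress=True)
for cam in('top','side'):
    f=grab_frame(cam)
    for k in('smallest','small','large','largest'):
        for p in('wheel_','basket_'):
            for o in landmark_of(p+k,cam)[:3]:
                print(cam,p+k,round(o['score'],2),np.round(o['xy']),ray(cam,o['xy'],0))
    hsv=cv2.cvtColor(f,cv2.COLOR_RGB2HSV)
    m=cv2.inRange(hsv,(8,70,90),(25,255,255))
    cs,_=cv2.findContours(m,cv2.RETR_EXTERNAL,cv2.CHAIN_APPROX_NONE)
    for c in cs:
        if 40<cv2.contourArea(c)<1200:
            w=np.array([ray(cam,q[0],0.018) for q in c])
            (x,y),r=cv2.minEnclosingCircle(w.astype(np.float32))
            px=c[:,0].mean(0)
            print(cam,'blob',px,'z18',np.array([x,y]),'d',round(2000*r),'z26',ray(cam,px,.026))
f=grab_frame('top')
cv2.imwrite('pics/crop.png',cv2.cvtColor(cv2.resize(f[80:270,100:420],None,fx=2.5,fy=2.5,interpolation=cv2.INTER_CUBIC),cv2.COLOR_RGB2BGR))
E
```

```text
top wheel_smallest 0.45 [380. 199.] [ 0.4549 -0.3067]
top basket_smallest 0.86 [375. 138.] [ 0.6258 -0.3023]
top wheel_small 0.62 [207. 217.] [0.413  0.1665]
top basket_small 0.83 [234. 139.] [0.631  0.0911]
top wheel_large 0.69 [247. 199.] [0.4611 0.0569]
top basket_large 0.92 [164. 138.] [0.6371 0.2866]
top wheel_largest 0.87 [124. 206.] [0.4453 0.3949]
top wheel_largest 0.69 [147. 247.] [0.3337 0.3294]
top wheel_largest 0.68 [158. 206.] [0.4464 0.3011]
top basket_largest 0.94 [306. 138.] [ 0.6295 -0.1102]
top blob [144.6857 246.0714] z18 [0.3358 0.3309] d 66 z26 [0.3369 0.3278]
top blob [201.359  219.6923] z18 [0.4052 0.1785] d 39 z26 [0.4046 0.1773]
top blob [343.7907 206.4186] z18 [ 0.4347 -0.2042] d 45 z26 [ 0.4343 -0.2018]
top blob [293.7045 204.3636] z18 [ 0.4421 -0.0709] d 54 z26 [ 0.4418 -0.0693]
top blob [386.1154 197.6538] z18 [ 0.4565 -0.3176] d 26 z26 [ 0.4559 -0.3146]
top blob [247.44 201.96] z18 [0.4509 0.0545] d 50 z26 [0.4501 0.0539]
top blob [158.9531 204.0938] z18 [0.4491 0.2937] d 65 z26 [0.4481 0.2916]
top blob [371.1739  96.4348] z18 [ 0.7385 -0.2925] d 26 z26 
[... 1883 characters left out ...]
1  1.1675]
side blob [93.7952 45.9398] z18 [-0.0325  1.181 ] d 280 z26 [-0.0346  1.1466]
side blob [150.4847  43.8405] z18 [0.2047 1.181 ] d 316 z26 [0.2022 1.1458]
side blob [210.375   41.5905] z18 [0.4707 1.1731] d 401 z26 [0.4613 1.1453]
side blob [66.3962 26.9623] z18 [-0.1889  1.4567] d 183 z26 [-0.1896  1.4288]
side blob [228.2424  24.0909] z18 [0.5803 1.4381] d 201 z26 [0.5693 1.3909]
side blob [86.5373 19.8507] z18 [-0.1421  1.5509] d 255 z26 [-0.1114  1.5345]
side blob [159.5366  23.0894] z18 [0.2364 1.4962] d 337 z26 [0.2405 1.443 ]
side blob [142.4231  23.6731] z18 [0.1618 1.497 ] d 317 z26 [0.1593 1.4424]
side blob [212.0976  19.1463] z18 [0.5054 1.5111] d 346 z26 [0.4988 1.481 ]
```

View pics/crop.png

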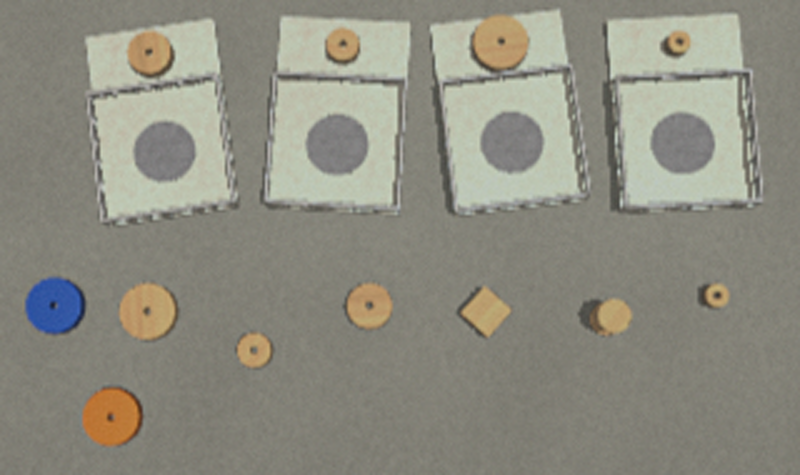

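The crop confirms the choice by size. Measured diameters of the loose wheels are 26, 39, 50 and 65 mm. The samples are 51, 39, 63 and 26 mm from left to right. The pads in the crop are at (165,151), (337,144), (512,142) and (683,142). Next I refine the hole and pad centres.

```bash
cat >> h.py <<'E'
def to_tool(dx,dy,yaw):
    c,s=np.cos(yaw),np.sin(yaw); return c*dx+s*dy, s*dx-c*dy
E
python3 - <<'E'
from h import *
np.set_printoptions(precision=4,suppress=True)
f=grab_frame('top');g=cv2.cvtColor(f,cv2.COLOR_RGB2GRAY).astype(float)
for n,u,v in(('smallest',386.5,197.8),('small',201.3,220),('large',247.5,202),('largest',159,204.5),('blue',122,202)):
    r=3; x0,y0=int(round(u))-r,int(round(v))-r
    p=g[y0:y0+2*r+1,x0:x0+2*r+1]; w=np.clip(np.median(p)-8-p,0,None)
    yy,xx=np.mgrid[y0:y0+2*r+1,x0:x0+2*r+1]
    uv=np.array([(w*xx).sum(),(w*yy).sum()])/w.sum(); print(n,uv,ray('top',uv,.015))
hsv=cv2.cvtColor(f,cv2.COLOR_RGB2HSV)
for n,u,v in(('large',166,140),('small',235,138),('largest',305,137),('smallest',373,137)):
    m=np.zeros(g.shape,np.uint8);m[v-20:v+21,u-20:u+21]=(g[v-20:v+21,u-20:u+21]<165)
    _,l,st,c=cv2.connectedComponentsWithStats(m); k=l[v,u]
    print('pad',n,c[k],st[k],ray('top',c[k],.008))
E
```

```text
smallest [386.0541 198.0195] [ 0.4561 -0.3182]
small [200.9273 219.6788] [0.4052 0.1802]
large [247.3629 201.5535] [0.4523 0.0544]
largest [158.2343 203.9597] [0.4495 0.2966]
blue [120.5355 201.6387] [0.4574 0.3999]
pad large [165.2774 140.294 ] [153 128  26  25 483] [0.6282 0.2817]
pad small [234.3857 137.4592] [222 125  25  25 490] [0.6326 0.0886]
pad largest [304.3712 136.501 ] [292 125  26  25 493] [ 0.6316 -0.1056]
pad smallest [372.6193 136.9172] [360 125  26  25 507] [ 0.6268 -0.2933]
```

```bash
python3 -c "
from h import *
print(to_tool(.4565-.139,-.3185+.609,.2248))"
python3 -m inch '[[0.035,-0.015,0.02,0,0,0,0],[0.05,-0.03,0.03,0,0,0,0],[0.05,-0.03,0.03,0,0,0,0],[0.05,-0.03,0.03,0,0,0,0],[0.05,-0.03,0.02,0,0,0,0]]' 30
```

```text
(np.float64(0.37426705142412886), np.float64(-0.21241627578481015))
clock: 1.6
position: [0.3009, -0.4603, 0.1253]
tool_rot: [-3.141, 0.0, 0.224]
force: [1.4, -0.5, -0.6]
grip_width: 0.0854
finger_force: 0.0
```

```bash
python3 -c "
from h import *
print(to_tool(.4561-.3009,-.3182+.4603,.224))"
```

```text
(np.float64(0.18288747586240262), np.float64(-0.10407507469456413))
```

```bash
python3 -m inch '[[0.036,-0.021,0.005,0,0,0,0],[0.036,-0.021,0.005,0,0,0,0],[0.036,-0.021,0.005,0,0,0,0],[0.036,-0.021,0.005,0,0,0,0],[0.036,-0.02,0.005,0,0,0,0]]'; python3 - <<'E'
from h import *
f=grab_frame('side'); cv2.imwrite('pics/s1.png',cv2.cvtColor(cv2.resize(f[190:384,180:400],None,fx=2.5,fy=2.5),cv2.COLOR_RGB2BGR))
s=telemetry.observe();print(s['position'],s['tool_rot'],s['clock'])
E
```

```text
clock: 2.1
position: [0.4539, -0.3189, 0.1014]
tool_rot: [3.141, -0.0, 0.225]
force: [0.4, -0.6, 0.6]
grip_width: 0.0853
finger_force: 0.0
[ 0.45929304 -0.31299318  0.1006873 ] [-3.13944934 -0.00326353  0.23165235] 2.15
```

View pics/s1.png

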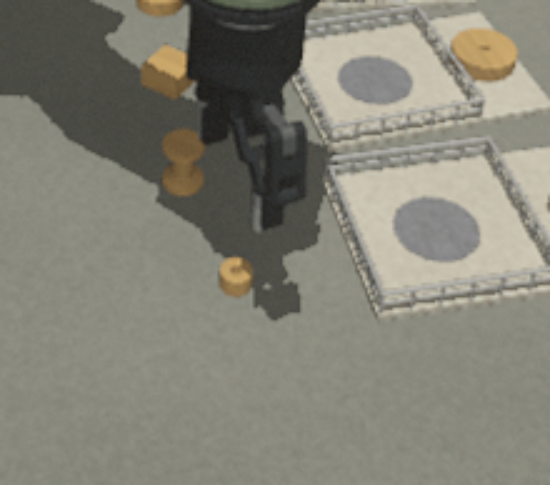

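The crop shows the smallest wheel at crop (236,276), below and ahead of the gripper with nothing else near it. The bobbin at (183,160) is clear. Next I descend.

```bash
python3 -m inch '[[0,0,0.03,0,0,0,0],[0,0,0.02,0,0,0,0],[0,0,0,0,0,0,0],[0,0,0,0,0,0,0]]'; python3 - <<'E'
from h import *
s=telemetry.observe();p=s['position'];print(p,s['tool_rot'],to_tool(.4561-p[0],-.3182-p[1],s['tool_rot'][2]))
E
```

```text
clock: 2.55
position: [0.4526, -0.3204, 0.0518]
tool_rot: [-3.141, 0.0, 0.225]
force: [0.6, -0.2, 1.6]
grip_width: 0.0856
finger_force: 0.0
[ 0.45259562 -0.32041307  0.05183363] [-3.14141260e+00  2.21076179e-04  2.24549961e-01] (np.float64(0.003909182186532145), np.float64(-0.001377196343465488))
```

```bash
python3 -m inch '[[0.004,-0.001,0.025,0,0,0,0.3],[0,0,0.015,0,0,0,0.3],[0,0,0.009,0,0,0,0.3],[0,0,0,0,0,0,0.5],[0,0,0,0,0,0,1]]' 30; python3 -m inch '[[0,0,0,0,0,0,1],[0,0,0,0,0,0,1],[0,0,0,0,0,0,1]]' 30
```

```text
clock: 3.05
position: [0.4564, -0.3186, 0.0029]
tool_rot: [3.141, -0.0, 0.224]
force: [0.3, -0.0, 0.2]
grip_width: 0.0315
finger_force: 0.0
clock: 3.35
position: [0.4567, -0.3187, 0.0033]
tool_rot: [3.141, -0.001, 0.225]
force: [-1.9, 0.3, 7.6]
grip_width: 0.024
finger_force: 30.2
```

```bash
python3 -c "
from h import *
print(to_tool(.6268-.4564,-.2933+.3186,.2245))"; python3 -m inch '[[0,0,-0.03,0,0,0,1],[0,0,-0.03,0,0,0,1],[0,0,-0.02,0,0,0,1],[0,0,0,0,0,0,1]]'; python3 - <<'E'
from h import *
f=grab_frame('side'); cv2.imwrite('pics/s2.png',cv2.cvtColor(cv2.resize(f[190:384,180:400],None,fx=2.5,fy=2.5),cv2.COLOR_RGB2BGR))
E
```

```text
(np.float64(0.1717561628541142), np.float64(0.01326915677920094))
clock: 3.75
position: [0.4576, -0.3192, 0.0854]
tool_rot: [3.138, -0.003, 0.225]
force: [-0.3, -0.0, -1.3]
grip_width: 0.0242
finger_force: 29.6
```

View pics/s2.png

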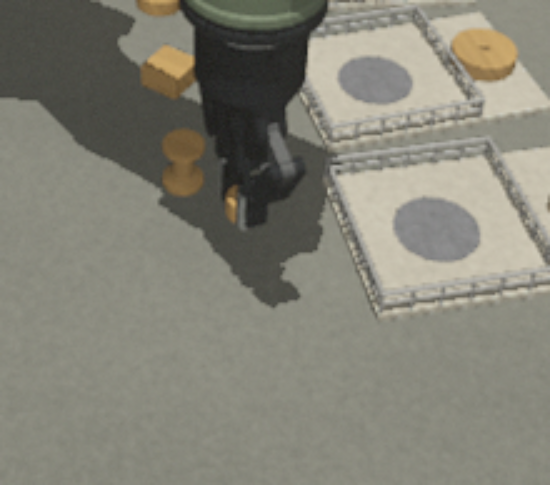

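The wheel is held, showing at crop (233,205) just left of the near finger. Moving it to its basket.

```bash
python3 -m inch '[[0.035,0.003,0,0,0,0,1],[0.035,0.003,0,0,0,0,1],[0.034,0.003,0,0,0,0,1],[0.034,0.002,0,0,0,0,1],[0.034,0.002,0,0,0,0,1]]'; python3 -m inch '[[0,0,0.02,0,0,0,1],[0,0,0.02,0,0,0,1],[0,0,0.01,0,0,0,1],[0,0,0,0,0,0,1]]'; python3 - <<'E'
from h import *
for n in('top','side'):
  f=grab_frame(n); 
  f=f[80:220,320:440] if n=='top' else f[190:384,260:450]
  cv2.imwrite(f'pics/p1{n}.png',cv2.cvtColor(cv2.resize(f,None,fx=3,fy=3),cv2.COLOR_RGB2BGR))
s=telemetry.observe();p=s['position'];print(p,to_tool(.6268-p[0],-.2933-p[1],s['tool_rot'][2]))
E
```

```text
clock: 4.3
position: [0.6278, -0.2921, 0.0813]
tool_rot: [-3.141, 0.001, 0.225]
force: [-0.3, -0.3, 1.1]
grip_width: 0.0242
finger_force: 29.6
clock: 4.7
position: [0.6258, -0.2923, 0.0304]
tool_rot: [-3.14, 0.003, 0.225]
force: [-0.2, -0.1, -0.7]
grip_width: 0.0242
finger_force: 29.6
[ 0.62691421 -0.2928721   0.03273102] (np.float64(-0.00020658981692501317), np.float64(0.0003917417031333433))
```

View pics/p1side.png

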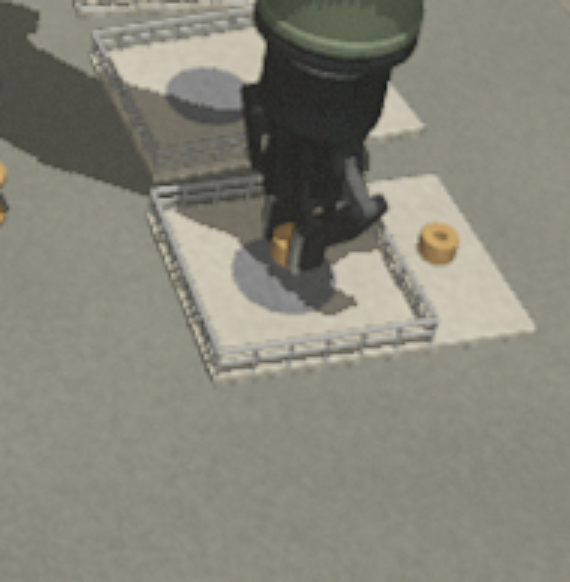

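The wheel is over the pad at crop (284,243), with the pad's centre near (283,275). Setting it down.

```bash
python3 -m inch '[[0.001,0,0.01,0,0,0,1],[0,0,0.006,0,0,0,1],[0,0,0.003,0,0,0,1],[0,0,0,0,0,0,1],[0,0,0,0,0,0,1]]'
```

```text
clock: 5.3
position: [0.6279, -0.2925, 0.0135]
tool_rot: [3.142, -0.0, 0.225]
force: [0.3, 0.3, -0.5]
grip_width: 0.0243
finger_force: 29.6
```

```bash
python3 -m inch '[[0,0,0.002,0,0,0,1],[0,0,0,0,0,0,1],[0,0,0,0,0,0,0.6],[0,0,0,0,0,0,0.5],[0,0,0,0,0,0,0.4]]'; python3 -m inch '[[0,0,-0.01,0,0,0,0.4],[0,0,-0.03,0,0,0,0.3],[0,0,-0.04,0,0,0,0.2],[-0.03,0,-0.02,0,0,0,0],[-0.045,0,0,0,0,0,0]]'; python3 -m inch '[[-0.045,0,0,0,0,0,0],[-0.045,0,0,0,0,0,0],[0,-0.045,0,0,0,0,0],[0,-0.045,0,0,0,0,0],[0,-0.045,0,0,0,0,0]]';  python3 - <<'E'
from h import *
f=grab_frame('top')[80:220,320:440]
cv2.imwrite(f'pics/p1top.png',cv2.cvtColor(cv2.resize(f,None,fx=4,fy=4),cv2.COLOR_RGB2BGR))
s=telemetry.observe();p=s['position'];print(p,to_tool(.4523-p[0],.0544-p[1],s['tool_rot'][2]))
E
```

```text
clock: 5.8
position: [0.6279, -0.2925, 0.0115]
tool_rot: [3.142, -0.0, 0.225]
force: [0.6, -0.1, -0.3]
grip_width: 0.051
finger_force: 0.0
clock: 6.3
position: [0.5571, -0.3089, 0.1152]
tool_rot: [3.138, -0.005, 0.227]
force: [-0.6, -2.0, -0.9]
grip_width: 0.0852
finger_force: 0.0
clock: 6.8
position: [0.4364, -0.1967, 0.1123]
tool_rot: [3.141, -0.001, 0.223]
force: [2.0, 0.6, -0.2]
grip_width: 0.0856
finger_force: 0.0
[ 0.43507425 -0.18977695  0.1120332 ] (np.float64(0.07219794958751641), np.float64(-0.23389434933625586))
```

View pics/p1top.png

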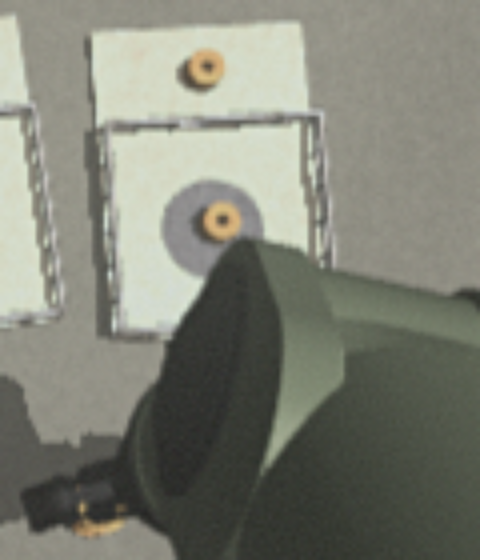

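The smallest wheel lies flat at crop (222,220), and the pad is at (212,230). Allowing for the height parallax, it is centred. Now the large wheel.

```bash
python3 -m inch '[[0.014,-0.046,0,0,0,0,0],[0.014,-0.046,0,0,0,0,0],[0.014,-0.046,0,0,0,0,0],[0.014,-0.046,0,0,0,0,0],[0.014,-0.046,0,0,0,0,0]]';python3 -m inch '[[0,0,0.03,0,0,0,0],[0,0,0.03,0,0,0,0],[0,0,0,0,0,0,0],[0,0,0,0,0,0,0]]'; python3 - <<'E'
from h import *
s=telemetry.observe();p=s['position'];print(p,to_tool(.4523-p[0],.0544-p[1],s['tool_rot'][2]))
E
```

```text
clock: 7.35
position: [0.4541, 0.0441, 0.1123]
tool_rot: [3.141, -0.001, 0.225]
force: [1.7, -0.7, 0.2]
grip_width: 0.0855
finger_force: 0.0
clock: 7.75
position: [0.454, 0.042, 0.0522]
tool_rot: [3.141, 0.001, 0.224]
force: [-0.2, -0.2, 0.4]
grip_width: 0.0857
finger_force: 0.0
[0.45399245 0.0420084  0.05217595] (np.float64(0.0011078419209595944), np.float64(-0.012457483992315258))
```

```bash
python3 -m inch '[[0.001,-0.012,0.02,0,0,0,0],[0,0,0.02,0,0,0,0],[0,0,0.011,0,0,0,0],[0,0,0,0,0,0,0.2],[0,0,0,0,0,0,1]]' 30; python3 -m inch '[[0,0,0,0,0,0,1],[0,0,0,0,0,0,1],[0,0,0,0,0,0,1]]' 30;python3 -m inch '[[0,0,-0.03,0,0,0,1],[0,0,-0.03,0,0,0,1],[0,0,-0.03,0,0,0,1],[0,0,0,0,0,0,1]]' ; python3 - <<'E'
from h import *
s=telemetry.observe();p=s['position'];print(p,to_tool(.6282-p[0],.2817-p[1],s['tool_rot'][2]))
E
```

```text
clock: 8.25
position: [0.4527, 0.0538, 0.0014]
tool_rot: [3.141, -0.001, 0.224]
force: [-0.1, 0.3, 0.6]
grip_width: 0.0591
finger_force: 0.0
clock: 8.55
position: [0.4529, 0.0539, 0.0018]
tool_rot: [3.141, -0.002, 0.224]
force: [-2.6, -1.2, 13.0]
grip_width: 0.0488
finger_force: 28.8
clock: 8.95
position: [0.4541, 0.0542, 0.0944]
tool_rot: [3.142, -0.006, 0.224]
force: [0.1, 0.3, -0.9]
grip_width: 0.049
finger_force: 31.7
[0.45412433 0.0541928  0.09443448] (np.float64(0.2202682630388579), np.float64(-0.18314954825490404))
```

```bash
python3 -m inch '[[0.036,-0.03,0,0,0,0,1],[0.037,-0.03,0,0,0,0,1],[0.037,-0.03,0,0,0,0,1],[0.037,-0.031,0,0,0,0,1],[0.037,-0.031,0,0,0,0,1]]';python3 -m inch '[[0.036,-0.031,0,0,0,0,1],[0,0,0.03,0,0,0,1],[0,0,0.03,0,0,0,1],[0,0,0,0,0,0,1],[0,0,0,0,0,0,1]]' ; python3 - <<'E'
from h import *
s=telemetry.observe();p=s['position'];print(p,to_tool(.6282-p[0],.2817-p[1],s['tool_rot'][2]))
E
```

```text
clock: 9.45
position: [0.5987, 0.2448, 0.0909]
tool_rot: [-3.142, -0.0, 0.225]
force: [0.8, -1.0, -0.3]
grip_width: 0.0488
finger_force: 31.7
clock: 9.95
position: [0.626, 0.2812, 0.031]
tool_rot: [3.141, 0.0, 0.224]
force: [0.4, 0.1, 1.2]
grip_width: 0.0485
finger_force: 31.7
[0.62595762 0.28120872 0.0310328 ] (np.float64(0.002295481139532427), np.float64(1.9818484726260655e-05))
```

```bash
python3 -m inch '[[0.002,0,0.01,0,0,0,1],[0,0,0.008,0,0,0,1],[0,0,0.003,0,0,0,1],[0,0,0,0,0,0,1],[0,0,0,0,0,0,1]]'; python3 -m inch '[[0,0,0,0,0,0,0.2],[0,0,0,0,0,0,0.1],[0,0,0,0,0,0,0],[0,0,-0.01,0,0,0,0],[0,0,-0.03,0,0,0,0]]'; python3 -m inch '[[0,0,-0.04,0,0,0,0],[-0.048,0.01,0,0,0,0,0],[-0.048,0.01,0,0,0,0,0],[-0.048,0.01,0,0,0,0,0],[-0.048,0.01,0,0,0,0,0]]';python3 -m inch '[[-0.048,0.01,0,0,0,0,0],[0,0,0.02,0,0,0,0],[0,0,0.02,0,0,0,0],[0,0,0,0,0,0,0]]'; python3 - <<'E'
from h import *
f=grab_frame('top')[80:240,100:280]
cv2.imwrite(f'pics/p2top.png',cv2.cvtColor(cv2.resize(f,None,fx=3,fy=3),cv2.COLOR_RGB2BGR))
s=telemetry.observe();p=s['position'];print(p,to_tool(.4052-p[0],.1802-p[1],s['tool_rot'][2]))
E
```

```text
clock: 10.45
position: [0.6281, 0.2819, 0.0099]
tool_rot: [3.142, -0.0, 0.225]
force: [-1.3, -0.7, 3.4]
grip_width: 0.0489
finger_force: 31.5
clock: 10.95
position: [0.6264, 0.2814, 0.048]
tool_rot: [3.141, 0.004, 0.225]
force: [0.5, -0.3, -0.6]
grip_width: 0.0854
finger_force: 0.0
clock: 11.45
position: [0.448, 0.1994, 0.0903]
tool_rot: [-3.141, -0.001, 0.225]
force: [-0.1, 0.3, -0.1]
grip_width: 0.0852
finger_force: 0.0
clock: 11.85
position: [0.4044, 0.1795, 0.0487]
tool_rot: [3.141, 0.002, 0.225]
force: [-0.4, 0.3, 0.1]
grip_width: 0.0854
finger_force: 0.0
[0.40485656 0.1796858  0.04951312] (np.float64(0.00044944686010568984), np.float64(-0.0004246758846510882))
```

View pics/p2top.png

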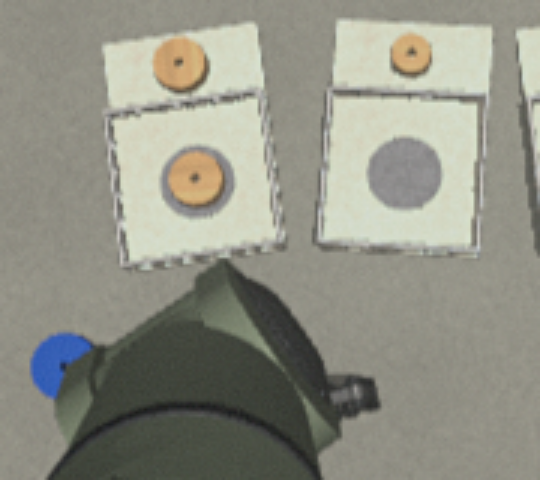

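The large wheel lies centred at crop (195,178) on its pad. Now the small wheel.

```bash
python3 -m inch '[[0,0,0.02,0,0,0,0.2],[0,0,0.02,0,0,0,0.2],[0,0,0.007,0,0,0,0.2],[0,0,0,0,0,0,0.4],[0,0,0,0,0,0,1]]' 30; python3 -m inch '[[0,0,0,0,0,0,1],[0,0,0,0,0,0,1],[0,0,0,0,0,0,1],[0,0,0,0,0,0,1]]' 30;python3 -m inch '[[0,0,-0.03,0,0,0,1],[0,0,-0.03,0,0,0,1],[0,0,-0.03,0,0,0,1],[0,0,0,0,0,0,1]]' ; python3 -m inch '[[0.04,0.028,0,0,0,0,1],[0.04,0.028,0,0,0,0,1],[0.04,0.028,0,0,0,0,1],[0.04,0.028,0,0,0,0,1],[0.041,0.028,0,0,0,0,1]]';python3 -m inch '[[0,0,0.03,0,0,0,1],[0,0,0.03,0,0,0,1],[0,0,0,0,0,0,1],[0,0,0,0,0,0,1]]'; python3 - <<'E'
from h import *
s=telemetry.observe();p=s['position'];print(p,to_tool(.6326-p[0],.0886-p[1],s['tool_rot'][2]))
E
```

```text
clock: 12.4
position: [0.4055, 0.1799, 0.0033]
tool_rot: [-3.141, -0.001, 0.225]
force: [0.6, 0.6, 0.2]
grip_width: 0.0401
finger_force: 0.3
clock: 12.8
position: [0.4055, 0.1799, 0.0035]
tool_rot: [-3.141, -0.001, 0.225]
force: [-0.6, -1.3, 8.5]
grip_width: 0.0355
finger_force: 30.2
clock: 13.2
position: [0.4067, 0.1805, 0.0963]
tool_rot: [-3.14, -0.006, 0.224]
force: [0.1, -0.5, -0.5]
grip_width: 0.036
finger_force: 30.6
clock: 13.7
position: [0.6338, 0.0869, 0.0928]
tool_rot: [-3.141, -0.0, 0.225]
force: [0.3, 0.7, -0.7]
grip_width: 0.0356
finger_force: 30.6
clock: 14.1
position: [0.632, 0.0882, 0.0329]
tool_rot: [-3.142, 0.001, 0.225]
force: [1.3, 0.3, -0.6]
grip_width: 0.0354
finger_force: 30.6
[0.63200553 0.08817362 0.03293651] (np.float64(0.0006745829020461307), np.float64(-0.0002830746686192391))
```

```bash
python3 -m inch '[[0.001,0,0.01,0,0,0,1],[0,0,0.008,0,0,0,1],[0,0,0.0035,0,0,0,1],[0,0,0,0,0,0,1],[0,0,0,0,0,0,1]]'; python3 -m inch '[[0,0,0,0,0,0,0.4],[0,0,0,0,0,0,0.2],[0,0,0,0,0,0,0],[0,0,-0.01,0,0,0,0],[0,0,-0.03,0,0,0,0]]'; python3 -m inch '[[0,0,-0.045,0,0,0,0],[-0.022,-0.0405,0,0,0,0,0],[-0.022,-0.0405,0,0,0,0,0],[-0.022,-0.0405,0,0,0,0,0],[-0.022,-0.0405,0,0,0,0,0]]';python3 -m inch '[[-0.022,-0.0405,0,0,0,0,0],[-0.022,-0.0405,0,0,0,0,0],[0,0,0,0,0,-0.138,0],[0,0,0,0,0,-0.138,0],[0,0,0,0,0,0,0]]'; python3 - <<'E'
from h import *
f=grab_frame('top')[80:270,100:280]
cv2.imwrite(f'pics/p3top.png',cv2.cvtColor(cv2.resize(f,None,fx=3,fy=3),cv2.COLOR_RGB2BGR))
s=telemetry.observe();p=s['position'];print(p,to_tool(.4495-p[0],.2966-p[1],s['tool_rot'][2]))
E
```

```text
clock: 14.6
position: [0.6332, 0.0884, 0.0111]
tool_rot: [-3.142, -0.0, 0.225]
force: [-0.0, 0.7, -0.6]
grip_width: 0.0356
finger_force: 31.6
clock: 15.1
position: [0.6317, 0.0881, 0.0498]
tool_rot: [-3.141, 0.004, 0.225]
force: [0.0, 0.2, 0.6]
grip_width: 0.0853
finger_force: 0.0
clock: 15.6
position: [0.5102, 0.2278, 0.0969]
tool_rot: [-3.141, -0.001, 0.224]
force: [1.2, 0.5, 1.0]
grip_width: 0.0855
finger_force: 0.0
clock: 16.1
position: [0.4504, 0.2961, 0.0967]
tool_rot: [-3.141, -0.001, 0.504]
force: [0.0, -0.5, -1.0]
grip_width: 0.0852
finger_force: 0.0
[0.45057586 0.29570015 0.09652522] (np.float64(-0.0005158834444143189), np.float64(-0.0013042512048108013))
```

View pics/p3top.png

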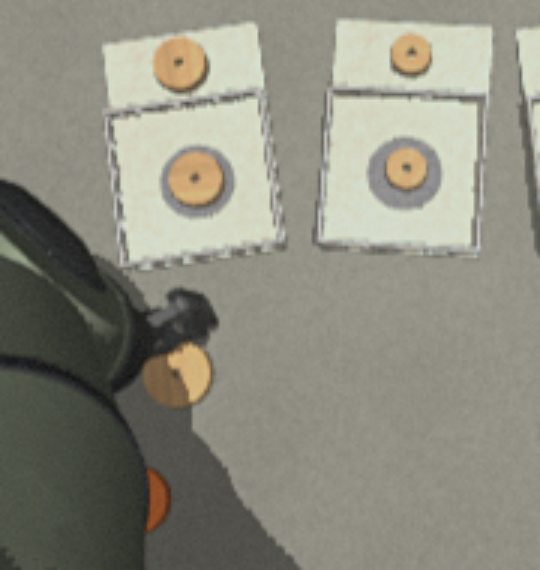

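The small wheel is centred at crop (407,168), and the gripper is above the largest wheel at (178,373). Descending.

```bash
python3 -m inch '[[0,-0.001,0.03,0,0,0,0],[0,0,0.03,0,0,0,0],[0,0,0.02,0,0,0,0],[0,0,0.01,0,0,0,0],[0,0,0.0075,0,0,0,0]]'; python3 -m inch '[[0,0,0,0,0,0,0],[0,0,0,0,0,0,0.2],[0,0,0,0,0,0,1],[0,0,0,0,0,0,1],[0,0,0,0,0,0,1]]' 40;python3 -m inch '[[0,0,0,0,0,0,1],[0,0,-0.03,0,0,0,1],[0,0,-0.03,0,0,0,1],[0,0,-0.03,0,0,0,1],[0,0,0,0,0,0,1]]' ; python3 - <<'E'
from h import *
s=telemetry.observe();p=s['position'];print(p,to_tool(.6316-p[0],-.1056-p[1],s['tool_rot'][2]))
E
```

```text
clock: 16.65
position: [0.4501, 0.2964, -0.0018]
tool_rot: [3.141, 0.0, 0.498]
force: [0.9, -0.1, 0.2]
grip_width: 0.0855
finger_force: 0.0
clock: 17.15
position: [0.4504, 0.2969, -0.0002]
tool_rot: [-3.141, -0.002, 0.5]
force: [-2.7, -1.7, 13.0]
grip_width: 0.0607
finger_force: 40.1
clock: 17.65
position: [0.4516, 0.2978, 0.0926]
tool_rot: [-3.141, -0.006, 0.5]
force: [0.5, -0.3, -0.6]
grip_width: 0.0606
finger_force: 43.8
[0.4516292  0.29777013 0.09258918] (np.float64(-0.03542673763737139), np.float64(0.440274797894146))
```

```bash
python3 -m inch '[[-0.003,0.044,0,0,0,0,1],[-0.003,0.044,0,0,0,0,1],[-0.003,0.044,0,0,0,0,1],[-0.003,0.044,0,0,0,0,1],[-0.003,0.044,0,0,0,0,1]]'; python3 -m inch '[[-0.003,0.044,0,0,0,0,1],[-0.003,0.044,0,0,0,0,1],[-0.004,0.044,0,0,0,0,1],[-0.004,0.044,0,0,0,0,1],[-0.004,0.044,0,0,0,0,1]]';python3 -m inch '[[0,0,0.03,0,0,0,1],[0,0,0.025,0,0,0,1],[0,0,0,0,0,0,1],[0,0,0,0,0,0,1]]' ; python3 - <<'E'
from h import *
s=telemetry.observe();p=s['position'];print(p,to_tool(.6316-p[0],-.1056-p[1],s['tool_rot'][2]))
E
```

```text
clock: 18.15
position: [0.5429, 0.0947, 0.0887]
tool_rot: [3.142, -0.001, 0.501]
force: [-0.5, 0.3, -0.5]
grip_width: 0.0606
finger_force: 43.8
clock: 18.65
position: [0.6326, -0.1071, 0.0886]
tool_rot: [3.141, -0.0, 0.5]
force: [0.9, 0.8, -0.1]
grip_width: 0.0607
finger_force: 43.8
clock: 19.05
position: [0.6321, -0.105, 0.0338]
tool_rot: [-3.141, 0.0, 0.501]
force: [1.1, -0.9, 0.1]
grip_width: 0.0605
finger_force: 43.8
[ 0.63213611 -0.10497406  0.03384379] (np.float64(-0.0007708171446962253), np.float64(0.0002916382223857169))
```

```bash
python3 -m inch '[[0,0,0.013,0,0,0,1],[0,0,0.009,0,0,0,1],[0,0,0.004,0,0,0,1],[0,0,0,0,0,0,1],[0,0,0,0,0,0,1]]'; python3 -m inch '[[0,0,0,0,0,0,0.15],[0,0,0,0,0,0,0],[0,0,0,0,0,0,0],[0,0,-0.01,0,0,0,0],[0,0,-0.03,0,0,0,0]]'; python3 -m inch '[[0,0,-0.045,0,0,0,0],[-0.04,0,-0.02,0,0,0,0],[-0.045,0,0,0,0,0,0],[-0.045,0,0,0,0,0,0],[-0.045,0,0,0,0,0,0]]'; python3 -m inch '[[-0.02,0.045,0,0,0,0,0],[-0.02,0.045,0,0,0,0,0],[-0.01,0.045,0,0,0,0,0],[0,0,0,0,0,0,0],[0,0,0,0,0,0,0]]'; python3 - <<'E'
from h import *
f=grab_frame('top')[80:270,100:420]
cv2.imwrite(f'pics/p4top.png',cv2.cvtColor(cv2.resize(f,None,fx=2.5,fy=2.5),cv2.COLOR_RGB2BGR))
E
```

```text
clock: 19.55
position: [0.6322, -0.1051, 0.0075]
tool_rot: [3.142, -0.0, 0.501]
force: [-0.4, -0.2, -0.5]
grip_width: 0.0603
finger_force: 44.8
clock: 20.05
position: [0.6307, -0.1049, 0.0462]
tool_rot: [-3.139, 0.003, 0.501]
force: [-1.3, -0.1, 0.2]
grip_width: 0.0854
finger_force: 0.0
clock: 20.55
position: [0.4772, -0.1899, 0.1134]
tool_rot: [3.141, -0.001, 0.501]
force: [-0.2, -1.2, 0.1]
grip_width: 0.0854
finger_force: 0.0
clock: 21.05
position: [0.4993, -0.3323, 0.1127]
tool_rot: [3.142, -0.0, 0.499]
force: [-0.5, 0.6, 0.3]
grip_width: 0.0859
finger_force: 0.0
```

View pics/p4top.png

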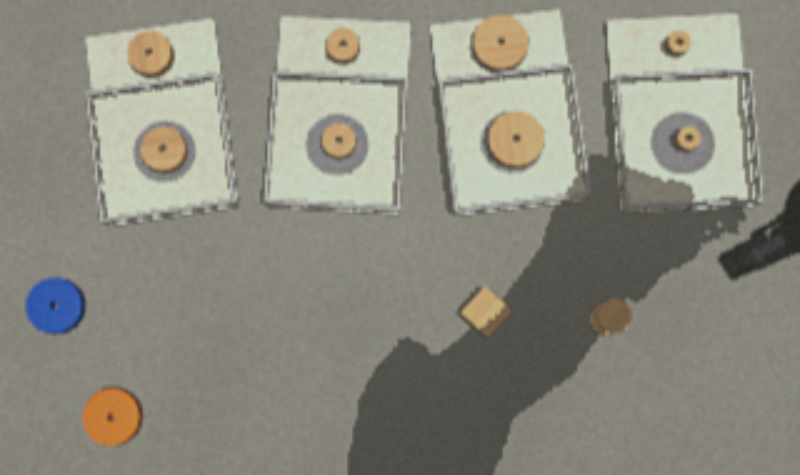

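All four wheels lie on their pads, at crop (163,148), (339,140), (516,138) and (689,138), each matching its sample. The block at (484,310) and the bobbin at (611,315) are where they were, as are the blue and orange discs.

```bash
python3 -c "
from workcell import bot
print(bot.job_done())"
```

```text
the job is handed in; nothing more can be done
None
```

All four wheels lie flat and centred on the pads of their matching baskets, nothing else was moved, and the job was handed in at about 21 s.

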